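Hold a slide mailer in the label reader's window

TASK

First push the sliding shutter on top of the label reader open until it clicks home at the end of its travel; then take the slide mailer out of its stand and lower it, standing on end, through the slot that the shutter has uncovered until its lower part fills the whole height of the small front window, without reaching the reader's floor. Finish holding it there: the gripper keeps hold of the mailer, upright and still, and the mailer is not left resting on or jammed against the reader. Leave the timer, the loupe and the large petri dish where they are.

Things in the scene. Friction and masses are not known exactly. Their poses are not given: they have to be found in the camera images.
- slot_mouth (a point): Centre of the slot, level with the reader's top face, 80 mm above the table; axes as reader. The slot is 11 mm wide in x and 32 mm long in y (the mailer is 9 x 30: 2 mm clearance in all). Its mouth is tapered: 4 mm wider on every side at the top face, narrowing over the first 5 mm; the straight guide ends 14 mm below the top face.
- reader: Label reader, a dark grey box 80 mm high fixed to the table. Origin on the table right below the slot; z up, +x to its back, -x to its front with the window, +y the way the shutter opens. It reaches from -24 to 46 mm in x, -50 to 92 mm in y. Two shutter rails (x = 19 to 23 mm either side, y -24 to 88) rise 5 mm above its top. Its inner floor is 14 mm above the table.
- window (a point): Centre of the small black-framed window opening in the reader's front wall, 26 mm wide and 13 mm high, 50 to 63 mm above the table (17 to 30 mm below the top face); axes as reader.
- shutter_tab (a point): Centre of the black finger tab standing up from the metal shutter on the reader; axes as reader. Tab 28 (x) x 12 (y) x 22 mm high, 84 to 106 mm above the table. The shutter plate, its top 84 mm up, covers the slot when closed. Push the tab's -y face toward +y. This point is 22 mm to +y of the slot's centre when closed, 68 mm fully open.
- shutter (a joint): Travel of the shutter in m: 0 closed, 0.046 fully open against its stop. It slides with under 1 N of friction; a spring detent resists with up to about 6 N between 0.033 and 0.040, and once past 0.042 the spring snaps the shutter home and holds it there.
- mailer_mid (a point): Centre of the slide mailer, a pale blue flat box, 82 x 30 x 9 mm, loose, about 40 g, standing on end in the stand; its lower end is 6 mm and its top 88 mm above the table, this point 47 mm. This point's y axis runs along the 82 mm length (up at the start), x along the 30 mm width, z through the 9 mm thickness.
- stand: Grey block fixed to the table, 46 (x) x 70 (y) x 28 mm high on a 54 x 78 mm foot, with one pocket 12 x 33 mm, 22 mm deep, in which the mailer stands with its thickness along the stand's x axis. Origin at the centre of its underside, z up. The mailer projects 60 mm above it.
- timer: Bystander: white kitchen-style timer with buttons, 66 x 66 x 20 mm, loose; origin at the centre of its underside.
- loupe: Bystander: folding loupe with a black case, 27 x 64 x 12 mm, loose; origin at the centre of its underside.
- petri_b: Bystander: large glass petri dish with a pinkish fill, 95 mm across, 17 mm high, loose; origin at the centre of its underside.

How it is judged:
By the outcome, as a careful person would: the job done as asked, in the order asked, and still so for the second after the job is handed in, while the arm keeps its last pose, push and grip.
It also fails if it takes over 58 s, if anything falls off the work surface, if the arm or the gripper's body presses on something with over 40 N, if the wrist force passes 120 N, or if a joint passes its speed limit or range.

ROBOT

A 6-joint arm with a two-finger parallel gripper is mounted at the origin on a cart in front of the work surface, level with it; the furniture and walls round the work are solid. World frame = base frame: x ahead of the robot, y to its left, z up, the work surface at z = 0. Lengths are in m, angles in rad, forces in N, time in s.
With the tool pointing down it reaches from about 0.375 to 0.9 m from the base axis. Payload 3.1 kg.
Tool frame: the origin (TCP) lies between the finger pads; the fingertips stand 17 mm ahead of it and the grasp point (between the pads) lies 2 mm behind it; z points along the fingers, y is the line along which they close (so a half turn about z gives the same grasp; the last joint's range is limited). The gripper opens to 85 mm and grips with 20 to 120 N. Pads are 22 mm wide; open, the fingers measure 114 mm over their backs; the gripper's body (76 mm by 85 mm) begins 54 mm behind the grasp point. The pads swing forward as they close: fully open they stand 13 mm farther back than shut.
Start: joints at [0.939, 0.527, 1.433, -0, 1.181, -0.178], TCP at [0.274, 0.562, 0.248] pointing down, gripper open.
Joint ranges: [-3.08, 3.08], [-0.75, 2.2], [0.22, 2.44], [-1.43, 4.57], [0, 2.65], [-2.85, 2.85]. Speed limits (rad/s): [2.79, 2.79, 3.14, 3.14, 3.14, 3.14].

INTERFACE

Orientations are given as a unit quaternion [x, y, z, w].
In Python, from station import sense, vision, order gives the robot as it stands.
- The arm moves only by the shell command python3 -m crank 'ROWS' [OPENING] [FORCE]. ROWS is JSON, a list of rows, each an object with "dp": the shift along the world's x, y, z in units of 30 mm (1.0 is 30 mm), a list of three; "angular": the turn, a rotation vector about the world's x, y, z in degrees, a list of three. In form: [{"dp": [dx, dy, dz], "angular": [ax, ay, az]}, ...]. A call has 1 to 20 rows; each row shifts and turns the commanded pose from where the row before left it; what a row does not reach is not made up. A row lasts 1/10 s, in which the tool goes at most 50 mm and 8.59 degrees, less where a joint would pass 70% of its speed; a pose out of reach is approached as far as the arm can. A call is refused whole if a number of a shift passes 1 or a number of a turn 8.59, either way. A call with a gripper value outside its range is refused whole. OPENING is the closure, from 0 (fully open) to 1 (shut), set as the call begins (- or left out, the last holds). The fingers move at their own pace and stop on an object; FORCE is the grip in N (left out, the last holds). Time passes only in rows, so rows that do not move let the fingers close. It gives the time, the measured TCP pose, the force, the opening and the grip force at its end, in the units of the state.
- sense(): the state, without advancing time (a new reading comes with each control period).
- vision.snapshot(name): name is "scene" or "top" or "wrist"; returns a dict with "image" (384x512x3 uint8, blue, green, red), "range_z" (384x512 float32, m along the optical axis (not along the pixel's ray), 0 where there is no reading), "mtx" (3x3 intrinsics, pixels), "dist" ([k1, k2, p1, p2, k3] as OpenCV has them; the pictures are not rectified), "pose" (4x4, takes a point from camera to world coordinates); the wrist camera has in their place "mount" (4x4, takes a point from camera to tool coordinates, whose origin is the TCP and whose axes are the flange's). Camera axes: x right, y down, z forward; pixel columns grow to the right and rows downward; lengths in m; the calibration is good to about 2 mm. A picture is of the moment at which its call begins: read the wrist's pose just before it.
- order.sign_off(): hands the job in; it is judged then, once.
The state is a dict: "t": time; "q": joint angles; "qd": joint speeds; "tau": joint torques, N m; "tcp_pos": TCP position; "tool_rot": TCP orientation; "force": force on the tool from outside, world axes, zero at the start; "ft_torque": the same for the moment, N m; "finger_gap": opening from 0.0 (shut) to 1.0 (fully open); "gripper_force": force on a finger pad.
Only numpy, scipy, OpenCV 4.12 (cv2) and the standard library are available. Lean on these libraries where they do the work, as an engineer would, in place of code of your own. Each camera call takes 0.05 s, during which the arm holds its last target. There are 200 camera calls.

## Working session

There is one attempt and no reset: what is moved stays moved. The work goes in short steps, Python scripts to look and compute and a shell command to move; the robot and the scene stay as the last step left them, time stands still between calls to the robot, and variables do not carry over. Pictures are saved under pics/ and viewed, at most 10 in all, crops included, and the job is handed in when it is done.

```bash
mkdir -p pics; cat > h.py <<'E'
import numpy as np,cv2
from station import sense,vision,order
from scipy.spatial.transform import Rotation as R
def snap(n):
    s=sense(); d=vision.snapshot(n)
    if 'pose' in d: T=np.array(d['pose'])
    else:
        W=np.eye(4);W[:3,:3]=R.from_quat(s['tool_rot']).as_matrix();W[:3,3]=s['tcp_pos'];T=W@np.array(d['mount'])
    return d,T
def cloud(d,T):
    K=np.array(d['mtx']);z=d['range_z'];h,w=z.shape
    u,v=np.meshgrid(np.arange(w),np.arange(h))
    p=cv2.undistortPoints(np.stack([u,v],-1).reshape(-1,1,2).astype(np.float64),K,np.array(d['dist'])).reshape(h,w,2)
    P=np.dstack([p[...,0]*z,p[...,1]*z,z])@T[:3,:3].T+T[:3,3]
    P[z<=0]=np.nan
    return P
def proj(d,T,p):
    Ti=np.linalg.inv(T);return cv2.projectPoints(np.atleast_2d(p).astype(float),cv2.Rodrigues(Ti[:3,:3])[0],Ti[:3,3],np.array(d['mtx']),np.array(d['dist']))[0][:,0]
E
python3 - <<'E'
from h import *
print(sense())
a=[]
for n in ['scene','top']:
    d,T=snap(n);np.savez(n,P=cloud(d,T),im=d['image']);a.append(d['image']);print(n,T.round(3).tolist())
    cv2.imwrite(f'pics/{n}.png',cv2.resize(d['image'],(800,600)))
E
```

```text
{'t': 0.0, 'q': array([ 9.38515654e-01,  5.28456987e-01,  1.43388567e+00,  5.01376150e-05,
        1.18139993e+00, -1.78522262e-01]), 'qd': array([-6.61802808e-04,  3.20811173e-04, -1.50787824e-05, -8.15318789e-04,
       -5.38615171e-04,  1.17267507e-04]), 'tau': array([-6.56190264e-05, -4.42353594e+01, -1.78026545e+01, -2.10003755e-04,
        8.42353329e-03,  4.56941919e-06]), 'tcp_pos': array([0.27353944, 0.56121838, 0.24734451]), 'tool_rot': array([ 2.24946973e-01,  9.74370414e-01, -9.78690308e-04, -4.45255911e-04]), 'force': array([-0.15535457, -0.2650226 ,  0.00397116]), 'ft_torque': array([ 0.01324485, -0.02568834,  0.03565883]), 'gripper_force': 0.0, 'finger_gap': 0.9978717654820913}
scene [[-0.519, -0.599, 0.61, 0.024], [-0.855, 0.353, -0.381, 0.076], [0.013, -0.719, -0.695, 0.69], [0.0, 0.0, 0.0, 1.0]]
top [[-0.019, -0.981, 0.193, 0.378], [-1.0, 0.017, -0.012, -0.243], [0.009, -0.193, -0.981, 0.934], [0.0, 0.0, 0.0, 1.0]]
```

View pics/top.png

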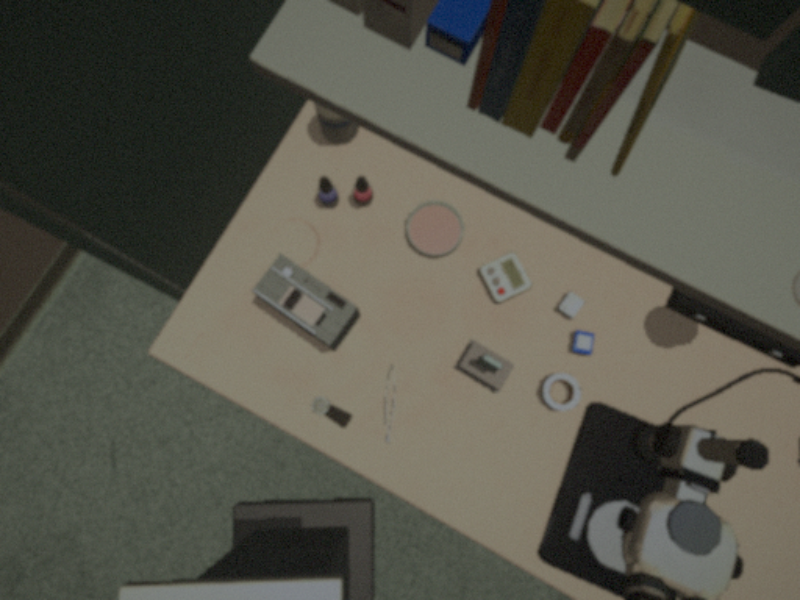

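View pics/scene.png

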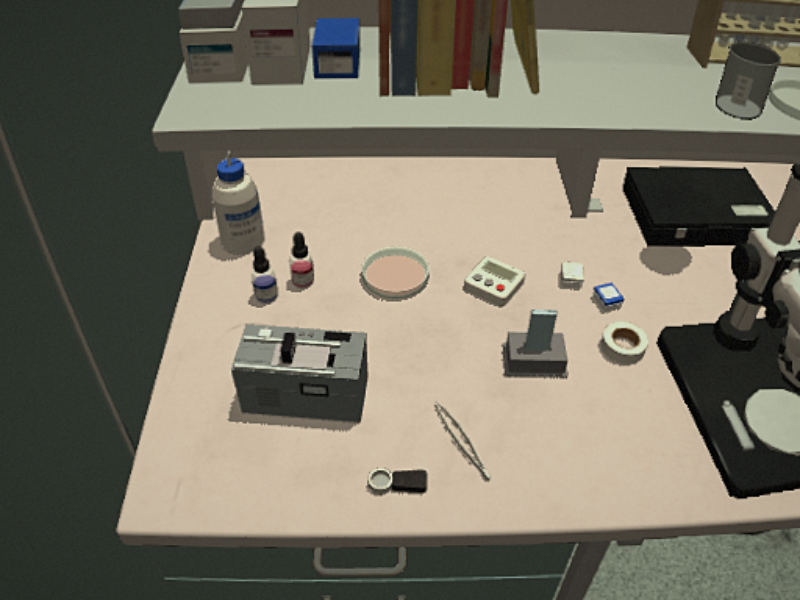

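The reader sits at about (305,302) in the top view, with its tab at (290,297), and the stand and mailer are at (485,365). In the scene view the tab is at (288,347), the window at (314,390) and the mailer at (541,330). Next I'll fit boxes to the point clouds.

```bash
python3 - <<'E'
from h import *
for n in ['top','scene']:
    f=np.load(n+'.npz');P=f['P']
    roi={'top':{'reader':(250,250,362,352),'stand':(452,335,518,395)},'scene':{'reader':(225,315,372,420),'stand':(500,300,572,378)}}[n]
    for k,(a,b,c,e) in roi.items():
        s=.64;Q=P[int(b*s):int(e*s),int(a*s):int(c*s)].reshape(-1,3)
        for lo,hi in ([(.074,.0815),(.09,.115)] if k=='reader' else [(.022,.034),(.06,.1)]):
            q=Q[(Q[:,2]>lo)&(Q[:,2]<hi)]
            if len(q)<5: print(n,k,lo,len(q));continue
            r=cv2.minAreaRect((q[:,:2]*1000).astype(np.float32))
            print(n,k,lo,len(q),np.median(q,0).round(4),[np.round(x,1) for x in r], 'box',cv2.boxPoints(r).round(0).tolist())
E
```

```text
top reader 0.074 1191 [ 0.5555 -0.1225  0.0791] [array([ 550.3, -112.6]), array([143.1,  69.9]), np.float64(53.9)] box [[480.0, -150.0], [536.0, -191.0], [621.0, -75.0], [564.0, -34.0]]
top reader 0.09 85 [ 0.5453 -0.0997  0.1044] [array([546.2, -99.5]), array([12.1, 27.6]), np.float64(52.3)] box [[532.0, -96.0], [553.0, -113.0], [561.0, -103.0], [539.0, -86.0]]
top stand 0.022 461 [ 0.4511 -0.3795  0.0271] [array([ 452.8, -383.3]), array([69.6, 46.3]), np.float64(57.3)] box [[415.0, -400.0], [453.0, -425.0], [491.0, -366.0], [452.0, -341.0]]
top stand 0.06 78 [ 0.4523 -0.3813  0.0866] [array([ 452.6, -382.9]), array([29.6,  9.3]), np.float64(57.3)] box [[441.0, -393.0], [448.0, -398.0], [464.0, -373.0], [457.0, -368.0]]
scene reader 0.074 1607 [ 0.5494 -0.1215  0.0789] [array([ 551. , -111.8]), array([142.5,  73.3]), np.float64(53.5)] box [[479.0, -147.0], [538.0, -191.0], [623.0, -76.0], [564.0, -33.0]]
scene reader 0.09 152 [ 0.5424 -0.0963  0.1037] [array([547.5, -97.9]), array([12.8, 29.8]), np.float64(54.9)] box [[532.0, -95.0], [556.0, -112.0], [563.0, -101.0], [539.0, -84.0]]
scene stand 0.022 569 [ 0.4475 -0.3764  0.0271] [array([ 452.5, -382.5]), array([69.8, 49.8]), np.float64(59.1)] box [[413.0, -400.0], [456.0, -425.0], [492.0, -365.0], [449.0, -340.0]]
scene stand 0.06 215 [ 0.4514 -0.3812  0.0782] [array([ 452.9, -382.5]), array([28.8, 10.8]), np.float64(54.8)] box [[440.0, -391.0], [449.0, -397.0], [466.0, -374.0], [457.0, -368.0]]
```

```bash
python3 -m crank '[{"dp":[0.35,-0.95,0],"angular":[0,0,-4.2]},{"dp":[0.35,-0.95,0],"angular":[0,0,-4.2]},{"dp":[0.35,-0.95,0],"angular":[0,0,-4.2]},{"dp":[0.35,-0.95,0],"angular":[0,0,-4.2]},{"dp":[0.35,-0.95,0],"angular":[0,0,-4.2]},{"dp":[0.35,-0.95,0],"angular":[0,0,-4.2]},{"dp":[0.35,-0.95,0],"angular":[0,0,-4.2]},{"dp":[0.35,-0.95,0],"angular":[0,0,-4.2]},{"dp":[0.35,-0.95,0],"angular":[0,0,-4.2]},{"dp":[0.35,-0.95,0],"angular":[0,0,-4.2]},{"dp":[0.35,-0.95,0],"angular":[0,0,-4.2]},{"dp":[0.35,-0.95,0],"angular":[0,0,-4.2]},{"dp":[0.35,-0.95,0],"angular":[0,0,-4.2]},{"dp":[0.35,-0.95,0],"angular":[0,0,-4.2]},{"dp":[0.35,-0.95,0],"angular":[0,0,-4.2]},{"dp":[0.35,-0.95,0],"angular":[0,0,-4.2]},{"dp":[0.35,-0.95,0],"angular":[0,0,-4.2]},{"dp":[0.35,-0.95,0],"angular":[0,0,-4.2]},{"dp":[0.35,-0.95,0],"angular":[0,0,-4.2]},{"dp":[0.35,-0.95,0],"angular":[0,0,-4.2]}]' 1 30
python3 -m crank '[{"dp":[0.38,-0.95,0],"angular":[0,0,-4.2]},{"dp":[0.38,-0.95,0],"angular":[0,0,-4.2]},{"dp":[0.38,-0.95,0],"angular":[0,0,-4.2]},{"dp":[0.38,-0.0,0],"angular":[0,0,-3.7]},{"dp":[0,0,0],"angular":[0,0,0]},{"dp":[0,0,0],"angular":[0,0,0]},{"dp":[0,0,0],"angular":[0,0,0]}]'
cat >> h.py <<'E'
def yaw():
    s=sense();M=R.from_quat(s['tool_rot']).as_matrix();print('tcp',s['tcp_pos'].round(4),'tool y ang',np.degrees(np.arctan2(M[1,1],M[0,1])).round(2),'z',M[:,2].round(4),'F',s['force'].round(1),'gap',round(s['finger_gap'],3),'gf',s['gripper_force'],'t',s['t'],'q6',s['q'].round(2))
E
python3 - <<'E'
from h import *
yaw()
d,T=snap('wrist');np.savez('wrist1',P=cloud(d,T),im=d['image']);print(np.array(d['mount']).round(3).tolist())
cv2.imwrite('pics/wrist1.png',d['image'])
E
```

```text
t: 2.1
tcp_pos: [0.4839, -0.0094, 0.2481]
tool_rot: [0.82, 0.572, -0.0, -0.0]
force: [0.9, -0.1, 0.9]
finger_gap: -0.001
gripper_force: 0.0
t: 2.8
tcp_pos: [0.5285, -0.0929, 0.248]
tool_rot: [0.892, 0.452, -0.001, -0.001]
force: [-0.9, -0.0, 0.1]
finger_gap: 0.001
gripper_force: 0.0
tcp [ 0.5285 -0.0929  0.248 ] tool y ang -36.2 z [-1.6e-03  7.0e-04 -1.0e+00] F [-0.9 -0.   0.1] gap 0.001 gf 0.0 t 2.8 q6 [-0.38  0.41  1.65  0.    1.08  0.25]
[[0.001, -0.951, -0.308, 0.08], [1.0, 0.001, 0.0, -0.0], [-0.0, -0.308, 0.951, -0.125], [0.0, 0.0, 0.0, 1.0]]
```

View pics/wrist1.png

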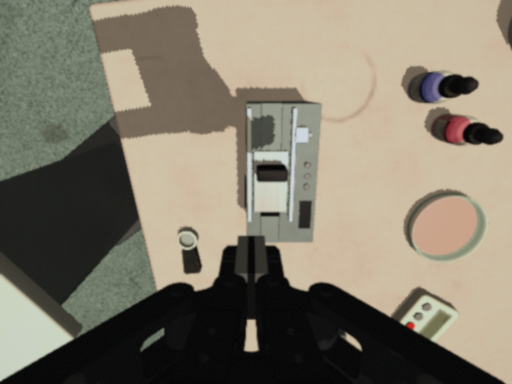

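The wrist view shows the tab at (271,173), the plate below it, and a thin dark part of the slot at (270,213). The shutter therefore seems to start slightly open. I'll refit from this view.

```bash
python3 - <<'E'
from h import *
P=np.load('wrist1.npz')['P'][95:245,235:330].reshape(-1,3)
for lo,hi in [(.074,.0815),(.095,.112)]:
    q=P[(P[:,2]>lo)&(P[:,2]<hi)];r=cv2.minAreaRect((q[:,:2]*1000).astype(np.float32));print(len(q),r,np.median(q,0))
    for th in [0]:
        a=np.radians(-36.2);ex=np.array([np.cos(a),np.sin(a)]);ey=np.array([-ex[1],ex[0]])
        s=np.array([.5293,-.1226]);l=(q[:,:2]-s)*1000
        X=l@ex;Y=l@ey;print('reader-frame x',np.percentile(X,[1,99]).round(1),'y',np.percentile(Y,[1,99]).round(1))
E
```

```text
6445 ((551.4284057617188, -111.73780059814453), (142.28887939453125, 69.78263092041016), 53.7769889831543) [ 0.56431959 -0.10501378  0.07957161]
reader-frame x [-23.2  45.6] y [-47.6  92.9]
488 ((547.6456298828125, -98.18600463867188), (13.494928359985352, 28.123336791992188), 53.54928970336914) [ 0.54811295 -0.09696127  0.1051394 ]
reader-frame x [-13.6  13.5] y [24.  37.1]
```

```bash
python3 -m crank '[{"dp":[0.04,-0.49,0],"angular":[0,0,0]},{"dp":[0,-0.49,0],"angular":[0,0,0]},{"dp":[0,0,-0.8],"angular":[0,0,0]},{"dp":[0,0,-0.8],"angular":[0,0,0]},{"dp":[0,0,-0.8],"angular":[0,0,0]},{"dp":[0,0,-0.8],"angular":[0,0,0]},{"dp":[0,0,-0.8],"angular":[0,0,0]},{"dp":[0,0,-0.5],"angular":[0,0,0]},{"dp":[0,0,-0.2],"angular":[0,0,0]},{"dp":[0,0,0],"angular":[0,0,0]},{"dp":[0,0,0],"angular":[0,0,0]}]'
python3 -c "
from h import *
yaw()"
```

```text
t: 3.95
tcp_pos: [0.5313, -0.1239, 0.1079]
tool_rot: [0.892, 0.452, 0.0, 0.001]
force: [-0.1, -0.2, -0.0]
finger_gap: 0.001
gripper_force: 0.0
tcp [ 0.5313 -0.1239  0.1079] tool y ang -36.32 z [ 1.2e-03 -7.0e-04 -1.0e+00] F [-0.1 -0.2 -0. ] gap 0.001 gf 0.0 t 3.95 q6 [-0.43  0.63  1.75 -0.    0.76  0.2 ]
```

```bash
python3 -m crank '[{"dp":[0.118,0.161,0],"angular":[0,0,0]},{"dp":[0.118,0.161,0],"angular":[0,0,0]},{"dp":[0.118,0.161,0],"angular":[0,0,0]},{"dp":[0.118,0.161,0],"angular":[0,0,0]},{"dp":[0.118,0.161,0],"angular":[0,0,0]},{"dp":[0.118,0.161,0],"angular":[0,0,0]},{"dp":[0.118,0.161,0],"angular":[0,0,0]},{"dp":[0.118,0.161,0],"angular":[0,0,0]},{"dp":[0,0,0],"angular":[0,0,0]},{"dp":[0,0,0],"angular":[0,0,0]}]'
python3 -c "
from h import *
yaw()
d,T=snap('wrist');np.savez('wrist2',P=cloud(d,T),im=d['image'])
cv2.imwrite('pics/wrist2.png',d['image'])"
```

```text
t: 4.95
tcp_pos: [0.5591, -0.084, 0.1071]
tool_rot: [0.892, 0.452, 0.0, -0.0]
force: [-0.2, 0.2, -0.1]
finger_gap: -0.001
gripper_force: 0.0
tcp [ 0.5591 -0.084   0.1071] tool y ang -36.29 z [-1.e-04  6.e-04 -1.e+00] F [-0.2  0.2 -0.1] gap -0.001 gf 0.0 t 4.95 q6 [-0.35  0.65  1.7   0.    0.79  0.29]
```

View pics/wrist2.png

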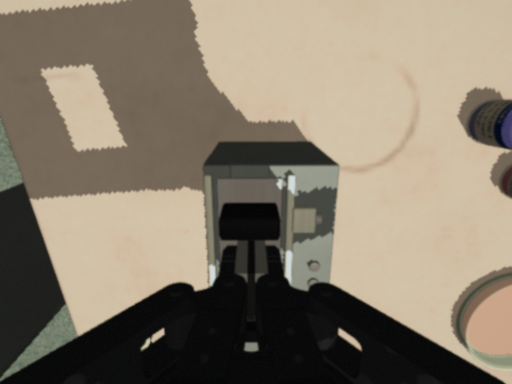

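The tab is now at (250,222), near the far end of the rails, and the contact force is about zero. I'll measure its position.

```bash
python3 - <<'E'
from h import *
P=np.load('wrist2.npz')['P']
a=np.radians(-36.2);ex=np.array([np.cos(a),np.sin(a)]);ey=np.array([-ex[1],ex[0]])
l=(P[...,:2]-np.array([.5297,-.1222]))*1000;X=l@ex;Y=l@ey
m=(P[...,2]>.1035)&(P[...,2]<.11)&(abs(X)<20)&(Y>45)&(Y<90);m[245:]=0
print(m.sum(),np.percentile(Y[m],[1,50,99]),np.percentile(X[m],[1,99]))
E
```

```text
1431 [62.92535758 69.04387995 74.50566774] [-13.09492463  13.60703476]
```

```bash
python3 -m crank '[{"dp":[-0.1,-0.13,0.5],"angular":[0,0,0]},{"dp":[0,0,1],"angular":[0,0,0]},{"dp":[0,0,1],"angular":[0,0,0]},{"dp":[0,0,0.6],"angular":[0,0,0]}]' >/dev/null
python3 -m crank '[{"dp":[-0.35,-0.98,0],"angular":[0,0,0.36]},{"dp":[-0.35,-0.98,0],"angular":[0,0,0.36]},{"dp":[-0.35,-0.98,0],"angular":[0,0,0.36]},{"dp":[-0.35,-0.98,0],"angular":[0,0,0.36]},{"dp":[-0.35,-0.98,0],"angular":[0,0,0.36]},{"dp":[-0.35,-0.98,0],"angular":[0,0,0.36]},{"dp":[-0.35,-0.98,0],"angular":[0,0,0.36]},{"dp":[-0.35,-0.98,0],"angular":[0,0,0.36]},{"dp":[-0.35,-0.98,0],"angular":[0,0,0.36]},{"dp":[-0.35,-0.98,0],"angular":[0,0,0.36]},{"dp":[0,0,0],"angular":[0,0,0]},{"dp":[0,0,0],"angular":[0,0,0]},{"dp":[0,0,0],"angular":[0,0,0]}]' 0
python3 - <<'E'
from h import *
yaw()
d,T=snap('wrist');P=cloud(d,T)
cv2.imwrite('pics/wrist3.png',d['image'])
l=P[...,:2]-np.array([.4527,-.3827]);near=np.hypot(l[...,0],l[...,1])<.055
for lo,hi in [(.084,.092),(.024,.031)]:
    m=(near&(P[...,2]>lo)&(P[...,2]<hi)).astype(np.uint8)
    n,L,S,_=cv2.connectedComponentsWithStats(m);k=1+np.argmax(S[1:,4]);q=P[L==k]
    print(m.sum(),cv2.minAreaRect((q[:,:2]*1000).astype(np.float32)),np.median(q,0))
E
```

```text
t: 6.7
tcp_pos: [0.4509, -0.3815, 0.2007]
tool_rot: [0.878, 0.479, 0.0, -0.0]
force: [0.3, 1.1, -0.6]
finger_gap: 1.004
gripper_force: 0.0
tcp [ 0.4509 -0.3815  0.2007] tool y ang -32.69 z [-1.e-04  7.e-04 -1.e+00] F [ 0.3  1.1 -0.6] gap 1.004 gf 0.0 t 6.7 q6 [-0.89  0.54  1.57  0.    1.03 -0.32]
387 ((453.46783447265625, -382.468017578125), (30.54857635498047, 8.314641952514648), 57.24256134033203) [ 0.45373011 -0.38212441  0.08727624]
2559 ((453.306396484375, -382.7906494140625), (70.05741882324219, 46.049800872802734), 57.58103561401367) [ 0.45594489 -0.37823643  0.02753783]
```

View pics/wrist3.png

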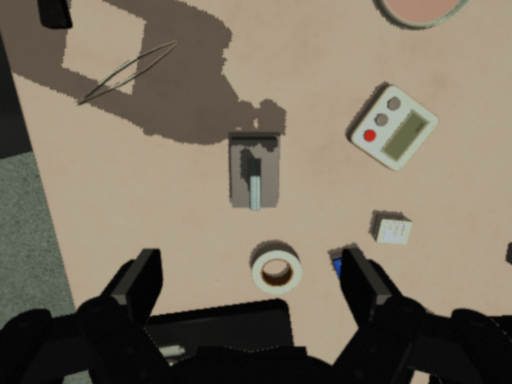

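The mailer top is at about (255,193) between the open fingers, with nothing in the way of them. Next: descend to TCP z ≈ 0.074 and grip.

```bash
python3 -m crank '[{"dp":[0.08,-0.04,-0.8],"angular":[0,0,0]},{"dp":[0,0,-0.8],"angular":[0,0,0]},{"dp":[0,0,-0.8],"angular":[0,0,0]},{"dp":[0,0,-0.8],"angular":[0,0,0]},{"dp":[0,0,-0.6],"angular":[0,0,0]},{"dp":[0,0,-0.4],"angular":[0,0,0]},{"dp":[0,0,0],"angular":[0,0,0]},{"dp":[0,0,0],"angular":[0,0,0]}]'
python3 -m crank '[{"dp":[0,0,0],"angular":[0,0,0]},{"dp":[0,0,0],"angular":[0,0,0]},{"dp":[0,0,0],"angular":[0,0,0]},{"dp":[0,0,0],"angular":[0,0,0]},{"dp":[0,0,0],"angular":[0,0,0]},{"dp":[0,0,0],"angular":[0,0,0]},{"dp":[0,0,0],"angular":[0,0,0]},{"dp":[0,0,0],"angular":[0,0,0]},{"dp":[0,0,0],"angular":[0,0,0]},{"dp":[0,0,0],"angular":[0,0,0]}]' 1 40
python3 -c "
from h import *
yaw()"
```

```text
t: 7.55
tcp_pos: [0.4539, -0.3834, 0.0747]
tool_rot: [0.877, 0.48, 0.0, 0.0]
force: [0.5, -0.5, -1.2]
finger_gap: 0.996
gripper_force: 0.0
t: 8.55
tcp_pos: [0.4536, -0.3838, 0.0746]
tool_rot: [0.878, 0.479, 0.0, 0.0]
force: [0.8, 0.1, 3.7]
finger_gap: 0.094
gripper_force: 40.6
tcp [ 0.4536 -0.3838  0.0746] tool y ang -32.7 z [ 2.e-04 -4.e-04 -1.e+00] F [0.8 0.1 3.7] gap 0.094 gf 40.61711311340332 t 8.55 q6 [-0.89  0.73  1.64 -0.    0.78 -0.32]
```

```bash
python3 -m crank '[{"dp":[0,0,0.3],"angular":[0,0,0]},{"dp":[0,0,0.6],"angular":[0,0,0]},{"dp":[0,0,0.8],"angular":[0,0,0]},{"dp":[0,0,0.8],"angular":[0,0,0]},{"dp":[0,0,0.8],"angular":[0,0,0]},{"dp":[0,0,0.8],"angular":[0,0,0]},{"dp":[0,0,0.4],"angular":[0,0,0]},{"dp":[0,0,0],"angular":[0,0,0]}]' 
python3 -m crank '[{"dp":[0.2,0.72,0],"angular":[0,0,-0.3]},{"dp":[0.21,0.73,0],"angular":[0,0,-0.3]},{"dp":[0.21,0.73,0],"angular":[0,0,-0.3]},{"dp":[0.21,0.73,0],"angular":[0,0,-0.3]},{"dp":[0.21,0.73,0],"angular":[0,0,-0.3]},{"dp":[0.21,0.73,0],"angular":[0,0,-0.3]},{"dp":[0.21,0.73,0],"angular":[0,0,-0.3]},{"dp":[0.21,0.73,0],"angular":[0,0,-0.3]},{"dp":[0.21,0.73,0],"angular":[0,0,-0.3]},{"dp":[0.21,0.73,0],"angular":[0,0,-0.3]},{"dp":[0.21,0.73,0],"angular":[0,0,-0.3]},{"dp":[0.21,0.7,0],"angular":[0,0,-0.2]},{"dp":[0,0,0],"angular":[0,0,0]},{"dp":[0,0,0],"angular":[0,0,0]},{"dp":[0,0,0],"angular":[0,0,0]}]'
python3 - <<'E'
from h import *
yaw()
d,T=snap('wrist');np.savez('w4',P=cloud(d,T),im=d['image']);d2,T2=snap('scene');np.savez('s4',P=cloud(d2,T2),im=d2['image'])
cv2.imwrite('pics/w4.png',np.hstack([d['image'][100:,130:400],cv2.resize(d2['image'][130:280,130:260],(520,600))[:284*2:2,::1]]))
E
```

```text
t: 9.35
tcp_pos: [0.4542, -0.3843, 0.2111]
tool_rot: [0.878, 0.479, 0.0, 0.002]
force: [0.0, -0.1, -1.3]
finger_gap: 0.1
gripper_force: 40.1
t: 10.85
tcp_pos: [0.5284, -0.1226, 0.2086]
tool_rot: [0.892, 0.452, -0.001, -0.0]
force: [0.4, -0.7, -0.2]
finger_gap: 0.1
gripper_force: 40.0
tcp [ 0.5284 -0.1226  0.2086] tool y ang -36.23 z [-1.3e-03  2.0e-04 -1.0e+00] F [ 0.4 -0.7 -0.2] gap 0.1 gf 40.046560764312744 t 10.85 q6 [-0.43  0.47  1.68 -0.    0.99  0.2 ]
```

View pics/w4.png

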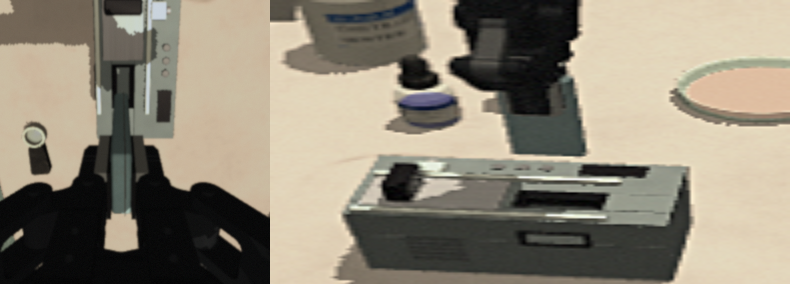

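The left crop (wrist) shows the slot at (122,85) with the mailer hanging below it between the fingers. The right crop shows the shutter fully open and the mailer above the dark slot. I'll measure the mailer's tilt and offset, and the slot.

```bash
python3 - <<'E'
from h import *
a=np.radians(-36.2);ex=np.array([np.cos(a),np.sin(a)]);ey=np.array([-ex[1],ex[0]])
tc=np.array([.5284,-.1226]);sl=np.array([.5297,-.1222])
print('tcp in reader',(tc-sl)@ex*1000,(tc-sl)@ey*1000)
for n in ['w4','s4']:
    f=np.load(n+'.npz');P=f['P'];im=f['im'].astype(int)
    l=(P[...,:2]-sl)*1000;X=l@ex;Y=l@ey;Z=P[...,2]
    blue=(im[...,0]>im[...,2]+8)&(abs(X)<25)&(abs(Y)<35)&(Z>.12)
    for lo in np.arange(.13,.21,.01):
        m=blue&(Z>lo)&(Z<lo+.01)
        if m.sum()>4: print(n,'z%.2f'%lo,m.sum(),'X',np.percentile(X[m],[2,50,98]).round(1),'Y',np.percentile(Y[m],[2,50,98]).round(1))
    if (blue).any(): print('zmin',np.percentile(Z[blue],[.5,1,5]))
    # slot: below top surface
    m=(abs(X)<12)&(Y>-26)&(Y<26)&(Z<.077)&(Z>-.01)
    print('hole',m.sum())
    # rim: project onto top face instead by rays
    if m.any():
        T=None
        ys,xs=np.where(m);print(xs.min(),xs.max(),ys.min(),ys.max(),np.percentile(X[m],[2,98]).round(1),np.percentile(Y[m],[2,98]).round(1),np.percentile(Z[m],[2,50,98]))
E
```

```text
tcp in reader -0.8128061387389478 -1.0905714927634027
zmin [0.2209512  0.22096116 0.22104092]
hole 490
243 262 165 206 [-6.9  7.9] [-25.   17.6] [0.01235217 0.01435058 0.0768366 ]
s4 z0.14 6 X [-5.1 -4.6 -2.8] Y [-15.8 -13.2   9. ]
zmin [0.14200493 0.14209272 0.14618443]
hole 150
191 213 226 250 [-3.6 11.5] [-17.7  19.1] [0.01146192 0.07240112 0.0766654 ]
```

```bash
python3 - <<'E'
from h import *
a=np.radians(-36.2);ex=np.array([np.cos(a),np.sin(a)]);ey=np.array([-ex[1],ex[0]]);sl=np.array([.5297,-.1222])
for n in ['w4','s4']:
    f=np.load(n+'.npz');P=f['P'];im=f['im'].astype(int)
    l=(P[...,:2]-sl)*1000;X=l@ex;Y=l@ey;Z=P[...,2]
    b=(im.sum(2)>130)&(abs(X)<25)&(abs(Y)<35)
    for lo in np.arange(.13,.205,.01):
        m=b&(Z>lo)&(Z<lo+.01)
        if m.sum()>4: print(n,'z%.2f'%lo,m.sum(),'X',np.percentile(X[m],[2,50,98]).round(1),'Y',np.percentile(Y[m],[2,50,98]).round(1))
    if n=='w4':
        # slot straight walls: points 5..14mm below top
        for lo,hi in [(.066,.075),(.0755,.079)]:
            m=(abs(X)<14)&(abs(Y)<26)&(Z>lo)&(Z<hi);print('walls',lo,m.sum(),np.percentile(X[m],[2,10,50,90,98]).round(1) if m.any() else '',np.percentile(Y[m],[2,50,98]).round(1) if m.any() else '')
    # seen floor through the hole: extents
    g=b&(Z>.12);print(np.percentile(Z[g],[.5,2]))
E
```

```text
w4 z0.14 53 X [-4.  -0.7  3.1] Y [13.6 14.5 15. ]
w4 z0.15 65 X [-4.5 -0.7  2.9] Y [13.8 14.5 15. ]
w4 z0.16 84 X [-5.4 -1.3  3.3] Y [13.1 14.6 15. ]
w4 z0.17 95 X [-5.2 -1.8  3.2] Y [13.4 14.6 15.2]
w4 z0.18 114 X [-5.5 -1.3  3. ] Y [13.  14.5 15.1]
w4 z0.19 251 X [-15.5  -1.2  13.1] Y [ 6.1 13.7 15.2]
w4 z0.20 367 X [-18.4  -1.2  16. ] Y [ 6.2 10.8 15.2]
walls 0.066 60 [-5.8 -5.2  5.5  6.4  7.2] [-17.4   4.5  16.4]
walls 0.0755 422 [-13.1 -10.5   2.6  10.3  13.1] [-22.8   4.3  22.5]
[0.14453179 0.15201158]
s4 z0.14 69 X [-6.8 -4.8 -2.8] Y [-15.4  -1.2  14. ]
s4 z0.15 84 X [-6.6 -4.5 -0. ] Y [-15.7  -1.7  13.4]
s4 z0.16 89 X [-6.5 -4.7 -1.9] Y [-15.4  -1.2  13.4]
s4 z0.17 84 X [-6.6 -4.4 -1. ] Y [-15.6  -1.   13.8]
s4 z0.18 61 X [-6.4 -4.9  1.1] Y [-15.7  -5.8  13.7]
s4 z0.19 50 X [-11.7  -6.1  -0.1] Y [-15.6  -9.6  14. ]
s4 z0.20 45 X [-11.8  -5.8   1.1] Y [-15.8 -10.4  14.7]
[0.14151554 0.14371681]
```

```bash
python3 -m crank '[{"dp":[0.03,-0.02,-0.4],"angular":[0,0,0]},{"dp":[0,0,-0.5],"angular":[0,0,0]},{"dp":[0,0,-0.5],"angular":[0,0,0]},{"dp":[0,0,-0.3],"angular":[0,0,0]},{"dp":[0,0,-0.15],"angular":[0,0,0]},{"dp":[0,0,0],"angular":[0,0,0]},{"dp":[0,0,0],"angular":[0,0,0]},{"dp":[0,0,0],"angular":[0,0,0]}]'
python3 - <<'E'
from h import *
yaw()
a=np.radians(-36.2);ex=np.array([np.cos(a),np.sin(a)]);ey=np.array([-ex[1],ex[0]]);sl=np.array([.5297,-.1222])
for n in ['wrist','scene']:
    d,T=snap(n);P=cloud(d,T);im=d['image'].astype(int)
    l=(P[...,:2]-sl)*1000;X=l@ex;Y=l@ey;Z=P[...,2]
    b=(im.sum(2)>100)&(abs(X)<9)&(abs(Y)<25)&(Z>.09)&(Z<.128)
    print(n,b.sum(),np.percentile(X[b],[2,50,98]).round(1),np.percentile(Y[b],[2,50,98]).round(1),Z[b].min())
    if n=='wrist':
        m=(abs(X)<9)&(abs(Y)<20)&(Z>.066)&(Z<.0755);print(m.sum(),[np.median(X[m&(X<-3)]),np.median(X[m&(X>3)])],np.percentile(Y[m],[2,98]).round(1))
        cv2.imwrite('pics/w5.png',cv2.resize(d['image'][100:340,160:340],(540,600)[:2],fx=0,fy=0))
E
```

```text
t: 11.75
tcp_pos: [0.5301, -0.1228, 0.1544]
tool_rot: [0.892, 0.452, 0.0, 0.001]
force: [-0.2, 0.2, 0.3]
finger_gap: 0.095
gripper_force: 40.1
tcp [ 0.5301 -0.1228  0.1544] tool y ang -36.2 z [ 1.2e-03 -6.0e-04 -1.0e+00] F [-0.2  0.2  0.3] gap 0.095 gf 40.06331741809845 t 11.75 q6 [-0.43  0.55  1.72 -0.    0.86  0.2 ]
wrist 323 [-3.4  0.9  4.7] [14.5 15.5 16. ] 0.09044231231936076
100 [np.float64(-5.483637748713626), np.float64(6.56581645877127)] [-14.4  16.9]
scene 278 [-5.2 -3.3  1. ] [-14.7  -0.6  14.8] 0.09007915718239534
```

View pics/w5.png

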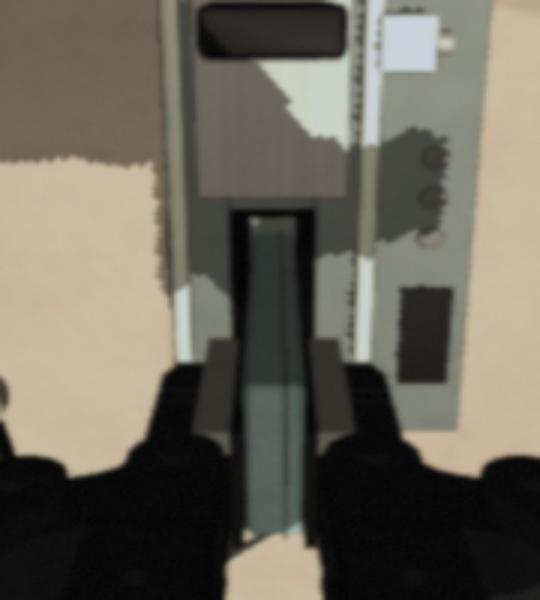

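The mailer is centred over the slot (about x 272 in both). Lowering slowly now.

```bash
python3 -m crank '[{"dp":[0,0,-0.12],"angular":[0,0,0]},{"dp":[0,0,-0.12],"angular":[0,0,0]},{"dp":[0,0,-0.12],"angular":[0,0,0]},{"dp":[0,0,-0.12],"angular":[0,0,0]},{"dp":[0,0,-0.12],"angular":[0,0,0]},{"dp":[0,0,-0.12],"angular":[0,0,0]},{"dp":[0,0,0],"angular":[0,0,0]},{"dp":[0,0,0],"angular":[0,0,0]}]'
```

```text
t: 12.65
tcp_pos: [0.5296, -0.1226, 0.1321]
tool_rot: [0.892, 0.452, -0.0, -0.0]
force: [0.1, 0.5, -0.0]
finger_gap: 0.096
gripper_force: 40.1
```

```bash
python3 -m crank '[{"dp":[0,0,-0.12],"angular":[0,0,0]},{"dp":[0,0,-0.12],"angular":[0,0,0]},{"dp":[0,0,-0.12],"angular":[0,0,0]},{"dp":[0,0,-0.12],"angular":[0,0,0]},{"dp":[0,0,-0.12],"angular":[0,0,0]},{"dp":[0,0,-0.12],"angular":[0,0,0]},{"dp":[0,0,-0.06],"angular":[0,0,0]},{"dp":[0,0,0],"angular":[0,0,0]},{"dp":[0,0,0],"angular":[0,0,0]},{"dp":[0,0,0],"angular":[0,0,0]},{"dp":[0,0,0],"angular":[0,0,0]},{"dp":[0,0,0],"angular":[0,0,0]}]'
python3 - <<'E'
from h import *
yaw()
d,T=snap('scene');cv2.imwrite('pics/s6.png',cv2.resize(d['image'][180:280,130:263],(798,600)))
P=cloud(d,T);a=np.radians(-36.2);ex=np.array([np.cos(a),np.sin(a)]);ey=np.array([-ex[1],ex[0]]);l=(P[...,:2]-[.5297,-.1222])*1000
X=l@ex;Y=l@ey;Z=P[...,2]
m=(abs(Y)<12)&(Z>.05)&(Z<.062)&(X>-24)&(X<25);print(m.sum(),np.percentile(X[m],[5,50,95]))
m=(Z>.1035)&(Z<.108)&(abs(X)<18)&(Y>50)&(Y<90);print('tab',np.percentile(Y[m],[2,50,98]))
E
```

```text
t: 13.85
tcp_pos: [0.5298, -0.1226, 0.109]
tool_rot: [0.892, 0.452, 0.0, 0.0]
force: [0.6, 0.1, -0.4]
finger_gap: 0.098
gripper_force: 40.1
tcp [ 0.5298 -0.1226  0.109 ] tool y ang -36.2 z [ 3.e-04 -1.e-04 -1.e+00] F [ 0.6  0.1 -0.4] gap 0.098 gf 40.06403088569641 t 13.85 q6 [-0.43  0.63  1.75  0.    0.76  0.2 ]
2 [-23.44177561 -23.33435184 -23.22692807]
tab [61.53233662 66.99443638 72.47265001]
```

View pics/s6.png

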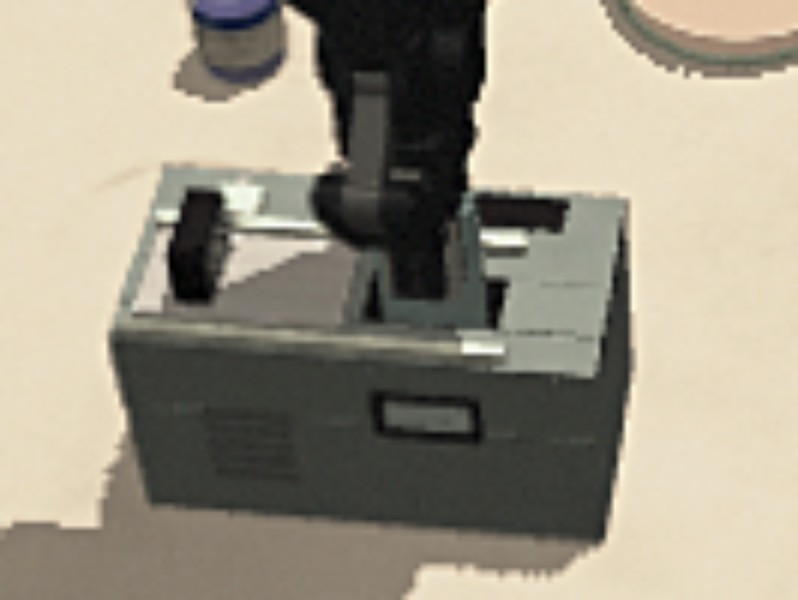

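The mailer is through the slot, its computed bottom is about 41 mm above the table, and the contact force is near zero. The window shows the pane at (430,415). The tab is at its open position at (197,245).

```bash
python3 -c "
from h import *
print(order.sign_off())"
```

```text
the job is handed in; nothing more can be done
None
```

The job is handed in: the shutter measures fully open, and the mailer is held upright and still in the slot with almost no contact force, its lower end about 41 mm above the table by calculation (window 50–63 mm, floor 14 mm); I did not go near the timer, loupe or petri dish.

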